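# Weigh the cutter cases by one end and sort out the empty ones

### The arm

A 6-joint arm with a two-finger parallel gripper is mounted at the origin on the work surface. World frame = base frame: x ahead of the robot, y to its left, z up, the work surface at z = 0. Lengths are in m, angles in rad, forces in N, time in s.
With the tool pointing down it reaches from about 0.325 to 0.775 m from the base axis. Payload 5.5 kg.
Tool frame: the origin (TCP) lies midway between the tips of the shut fingers; the grasp point (between the pads) lies tcp_to_grasp behind it (tcp_to_grasp is the distance from the TCP to the grasp point, in m); z points along the fingers, y is the line along which they close (so a half turn about z gives the same grasp; the last joint's range is limited). The gripper opens to 85 mm and grips with 20 to 120 N. Pads are 22 mm wide; open, the fingers measure 114 mm over their backs; the gripper's body (76 mm by 85 mm) begins 54 mm behind the grasp point. The pads swing forward as they close: fully open they stand 13 mm farther back than shut.
Start: joints at [1.193, 0.091, 1.231, -0, 1.82, -0.057], TCP at [0.189, 0.569, 0.195] pointing down, gripper open.
Joint ranges: [-2.87, 2.87], [-0.86, 2.18], [0.17, 2.46], [-1.51, 4.65], [0.06, 2.69], [-2.65, 2.65]. Speed limits (rad/s): [2.57, 2.57, 3.01, 3.14, 3.14, 3.14].

### API

Orientations are given as a 3x3 rotation matrix whose columns are the frame's x, y, z axes.
In Python, from rig import * gives the robot as it stands.
- The arm moves only by the tool send_rows, never from a script. Its argument "moves" is one flat list of numbers, 5 for each row, row after row: the closure in counts, from 0 (fully open) to 255 (shut), then the shift along the tool's x, y, z in m, then the turn about the tool's z in rad. A call has 1 to 12 rows; each row is the pose to reach, as a shift and turn from the pose commanded when the call began, along the tool's axes at that moment; what a row does not reach only later rows make up. A row lasts 1/10 s, in which the tool goes at most 50 mm and 8.59 degrees, less where a joint would pass 70% of its speed; a pose out of reach is approached as far as the arm can. A call with a gripper value outside its range is refused whole. The fingers move at their own pace and stop on an object; "force" is the grip in N (left out, the last holds). Time passes only in rows, so rows that repeat a pose let the fingers close. It gives the time, the measured TCP pose, the force, the opening and the grip force at its end, in the units of the state.
- state(): the state, without advancing time (a new reading comes with each control period).
- camera(name): name is "side" or "top"; returns a dict with "pixels" (384x512x3 uint8, red, green, blue), "vfov" (degrees; the focal length in pixels is half the picture's height over the tangent of half this angle, whatever the lens; pixels are square), "cx", "cy" (the principal point, pixels), "position" and "orientation" of the camera in the world. Camera axes: x right, y down, z forward; pixel columns grow to the right and rows downward; lengths in m; the calibration is good to about 2 mm. A picture is of the moment at which its call begins. There is no depth.
- sign_off(): hands the job in; it is judged then, once.
The state is a dict: "time_s": time; "q": joint angles; "joint_velocities": joint speeds; "joint_efforts": joint torques, N m; "tool_pos": TCP position; "tool_rot": TCP orientation; "wrist_force": force on the tool from outside, world axes, zero at the start; "moment": the same for the moment, N m; "gripper_width": opening from 0.0 (shut) to 1.0 (fully open); "grasp_force": force on a finger pad.
Only numpy, scipy, OpenCV 4.12 (cv2) and the standard library are available. Lean on these libraries where they do the work, as an engineer would, in place of code of your own. Each camera call takes 0.05 s, during which the arm holds its last target. There are 200 camera calls.

### The job

Three look-alike milling-cutter cases lie under the tool-holder rail; some hold a cutter, some are empty, and only the weight tells. Going along the row from left to right as seen from the robot, raise the near end of each case a little, with its far end still resting on the deck, to feel its weight; leave each full case lying where it was, and set each empty one down gently, flat and lid up, on the floor of the shallow grey tray. Leave everything else where it is.

Things in the scene. Friction and masses are not known exactly. Their poses are not given: they have to be found in the camera images.
- case_left: Latched black plastic cutter case, a closed box 140 mm long (its x), 58 wide (y), 54 high (z); the left-hand one of the row (largest y). Origin: centre of its underside; x from its near end (latches, towards the robot) to its far end, z up through the lid. The cases look alike and do not open. Empty 0.17 kg, with a cutter 0.58 to 0.73 kg, centre of mass in the middle; one or two of the three are full.
- case_left_far (a point): Middle of the far bottom edge of this case, 70 mm along +x from its origin: the edge on which it pivots when its near end is raised.
- case_middle: Latched black plastic cutter case, a closed box 140 mm long (its x), 58 wide (y), 54 high (z); the middle one of the row. Origin: centre of its underside; x from its near end (latches, towards the robot) to its far end, z up through the lid. The cases look alike and do not open. Empty 0.17 kg, with a cutter 0.58 to 0.73 kg, centre of mass in the middle; one or two of the three are full.
- case_middle_far (a point): Middle of the far bottom edge of this case, 70 mm along +x from its origin: the edge on which it pivots when its near end is raised.
- case_right: Latched black plastic cutter case, a closed box 140 mm long (its x), 58 wide (y), 54 high (z); the right-hand one of the row (smallest y). Origin: centre of its underside; x from its near end (latches, towards the robot) to its far end, z up through the lid. The cases look alike and do not open. Empty 0.17 kg, with a cutter 0.58 to 0.73 kg, centre of mass in the middle; one or two of the three are full.
- case_right_far (a point): Middle of the far bottom edge of this case, 70 mm along +x from its origin: the edge on which it pivots when its near end is raised.
- rack: Tool-holder rail, fixed: a base deck 270 mm deep (x), 420 wide (y), 4 thick, on which the cases lie, and a raised rail over them. Origin: centre of the deck's underside, on the bench; x points away from the robot. Side plates at y = +-209 mm, 30 mm high in front of the rail, up to it below it.
- rail_edge (a point): Middle of the rail's lower front edge, 116 mm above the bench. The rail spans the rack's whole width and 95 mm from here along the rack's x; its top is at 135 mm, tool holders on it reach 290. Only 35 to 50 mm of each case sticks out towards the robot: a gripper must come in leaning back towards the robot, and a case must be drawn out before it is lifted.
- tray: Shallow grey plastic tray, fixed to the bench, for the empty cases: 250 mm (x) by 235 (y) outside, walls 5 mm thick and 34 to 36 high, floor 5 mm thick. Origin: centre of its underside. Two cases fit side by side, lengthways along its x, 52 mm either side of its middle.
- bottle: Bystander: upright plastic water bottle, 64 mm across, 210 high. Origin: centre of its underside.
- cups: Bystander: upright stack of paper cups, 73 mm across, 124 high. Origin: centre of its underside.
- hammer: Bystander: hammer, 300 mm long, lying flat on the bench along its x. Origin: on its length, at the bench.
- wrench: Bystander: spanner, 180 mm long, lying flat on the bench along its x. Origin: on its length, at the bench.
- nut: Bystander: steel collet nut, 40 mm across, 26 high, lying on the deck under the rail between two cases. Origin: centre of its underside.

How it is judged:
On the way, in this order (a step that is already met when the one before it is completed fails the run):
1. the near end of the left case is raised a little (about 3 to 14 degrees) while its far bottom edge stays down on the deck (angle between case_left's own z axis and vertical between 0.05 and 0.25 rad and distance of case_left_far from where it was at the start of the episode below 0.02 m and height (world z) of case_left_far below 0.01 m and height (world z) of case_left above 0.006 m), for 0.2 s.
2. the near end of the middle case is raised a little (about 3 to 14 degrees) while its far bottom edge stays down on the deck (angle between case_middle's own z axis and vertical between 0.05 and 0.25 rad and distance of case_middle_far from where it was at the start of the episode below 0.02 m and height (world z) of case_middle_far below 0.01 m and height (world z) of case_middle above 0.006 m), for 0.2 s.
3. the near end of the right case is raised a little (about 3 to 14 degrees) while its far bottom edge stays down on the deck (angle between case_right's own z axis and vertical between 0.05 and 0.25 rad and distance of case_right_far from where it was at the start of the episode below 0.02 m and height (world z) of case_right_far below 0.01 m and height (world z) of case_right above 0.006 m), for 0.2 s.
At the end, for the whole second after the job is handed in: Each full case (over 3.5 N on what carries it) lies flat on the deck within 20 mm of where it started; each empty case (under 3.5 N) lies flat, lid up (within 3.4 degrees), on the tray's floor itself, its middle within 100 mm of the tray's middle in tray x and y; all at rest (angle between each of case_left, case_middle, case_right's own z axis and vertical below 0.06 rad and linear speed of each of case_left, case_middle, case_right below 0.02 m/s and ((contact force between case_left and rack above 3.5 N and distance of case_left from where it was at the start of the episode below 0.02 m) or (contact force between case_left and tray between 0.7 and 3.5 N and height (world z) of case_left below 0.02 m and x of case_left in the frame of tray between -0.1 and 0.1 m and y of case_left in the frame of tray between -0.1 and 0.1 m)) and ((contact force between case_middle and rack above 3.5 N and distance of case_middle from where it was at the start of the episode below 0.02 m) or (contact force between case_middle and tray between 0.7 and 3.5 N and height (world z) of case_middle below 0.02 m and x of case_middle in the frame of tray between -0.1 and 0.1 m and y of case_middle in the frame of tray between -0.1 and 0.1 m)) and ((contact force between case_right and rack above 3.5 N and distance of case_right from where it was at the start of the episode below 0.02 m) or (contact force between case_right and tray between 0.7 and 3.5 N and height (world z) of case_right below 0.02 m and x of case_right in the frame of tray between -0.1 and 0.1 m and y of case_right in the frame of tray between -0.1 and 0.1 m))); the robot touches nothing.
It fails at once if a bystander (bottle, cups, hammer, spanner or nut) is moved by more than 30 mm (distance of any of bottle, cups, hammer, wrench, nut from where it was at the start of the episode above 0.03 m).
It fails at once if the bottle, cups or nut is knocked over (angle between any of bottle, cups, nut's own z axis and vertical above 0.4 rad).
It fails at once if a case is dropped or banged into the tray (more than 45 N) (contact force between any of case_left, case_middle, case_right and tray above 45 N).
It also fails if it takes over 72 s, if anything falls off the work surface, if the arm or the gripper's body presses on something with over 40 N, if the wrist force passes 120 N, or if a joint passes its speed limit or range.

## Working session

There is one attempt and no reset: what is moved stays moved. The work goes in short steps, Python scripts to look and compute and a tool call to move; the robot and the scene stay as the last step left them, time stands still between calls to the robot, and variables do not carry over. Pictures are saved under pics/ and viewed, at most 10 in all, crops included, and the job is handed in when it is done.

Besides the shell and the picture viewer there is one more tool, called after "Emit:" as name(argument=value, ...), one argument or row to a line, values as JSON. send_rows: Moves the arm, as the interface text tells. Its arguments: {"type":"object","properties":{"moves":{"type":"array"},"force":{"type":"number"}},"required":["moves"]}

```bash
ls; mkdir -p pics
python3 - <<'E'
from rig import *
import cv2,numpy as np
for n in("top","side"):
    c=camera(n); cv2.imwrite(f"pics/{n}0.png",cv2.cvtColor(c["pixels"],cv2.COLOR_RGB2BGR))
    print(n,c["vfov"],c["cx"],c["cy"],np.round(c["position"],4).tolist(),np.round(c["orientation"],4).tolist())
s=state();print(s)
import rig;print([x for x in dir(rig) if x[0]!='_'])
E
```

```text
pics
top 57.762497520603276 255.0480452898961 188.58041666458317 [0.4444, -0.0877, 0.9694] [[-0.0013, -0.9956, 0.0932], [-1.0, 0.0017, 0.0034], [-0.0036, -0.0932, -0.9956]]
side 52.12998128226512 258.4212418538251 192.45040975535017 [-0.1851, -0.3566, 0.6374] [[0.3799, -0.5175, 0.7667], [-0.9248, -0.2301, 0.303], [0.0197, -0.8242, -0.566]]
{'time_s': 0.1, 'q': array([ 1.19334152e+00,  9.18195486e-02,  1.23180650e+00, -4.01671856e-07,
        1.81977947e+00, -5.66685816e-02]), 'joint_velocities': array([-0.00085495, -0.0021861 , -0.00190676, -0.0014377 ,  0.00215852,
        0.00056914]), 'joint_efforts': array([ 2.94890982e-03, -4.60214853e+01, -4.19221902e+01,  5.20668607e-06,
        1.04832000e-02, -1.81970893e-05]), 'tool_pos': array([0.1890533 , 0.56909963, 0.19411928]), 'tool_rot': array([[-9.48987738e-01,  3.15312268e-01, -6.67779542e-04],
       [ 3.15312959e-01,  9.48986247e-01, -1.68539259e-03],
       [ 1.02288642e-04, -1.80997644e-03, -9.99998357e-01]]), 'wrist_force': array([-0.09837312, -0.15473256,  0.08791844]), 'moment': array([-0.00751428, -0.01971964, -0.03815924]), 'grasp_force': 0.0, 'gripper_width': 1.0041038756868883}
['PlanningError', 'camera', 'sign_off', 'state', 'tcp_to_grasp']
```

View pics/top0.png

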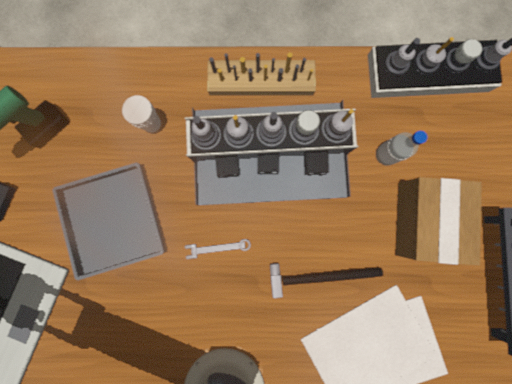

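View pics/side0.png

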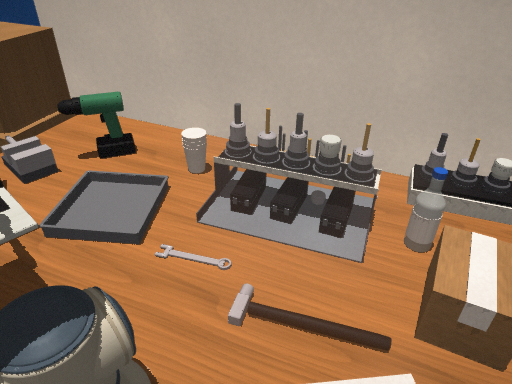

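The overview shows the rack (top-view px 195–350 × 105–203), with the case ends near px (228,165), (268,162) and (316,162). The tray is at px (55–163, 166–275). The spanner and hammer lie in front of the rack. I'll zoom in next.

Run:
```python
from rig import *
import cv2
t=cv2.imread("pics/top0.png");s=cv2.imread("pics/side0.png")
def crop(im,x0,x1,y0,y1,k,name):
    c=cv2.resize(im[y0:y1,x0:x1],None,fx=k,fy=k,interpolation=cv2.INTER_CUBIC)
    c=cv2.convertScaleAbs(c,alpha=1.5,beta=25)
    for x in range((x0+9)//10*10,x1,10): cv2.putText(c,str(x),((x-x0)*k-8,8),0,.3,(0,255,255)); cv2.line(c,((x-x0)*k,10),((x-x0)*k,16),(0,255,255))
    for y in range((y0+9)//10*10,y1,10): cv2.putText(c,str(y),(0,(y-y0)*k+3),0,.3,(0,255,255)); cv2.line(c,(20,(y-y0)*k),(26,(y-y0)*k),(0,255,255))
    cv2.imwrite(name,c)
crop(t,185,360,140,210,4,"pics/tc.png")
crop(s,195,385,150,255,4,"pics/sc.png")
print(tcp_to_grasp)
```

```text
0.0187
```

View pics/tc.png

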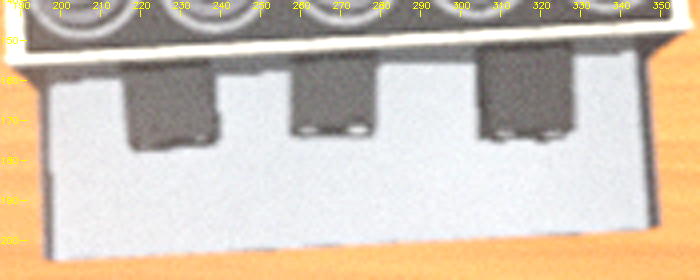

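View pics/sc.png

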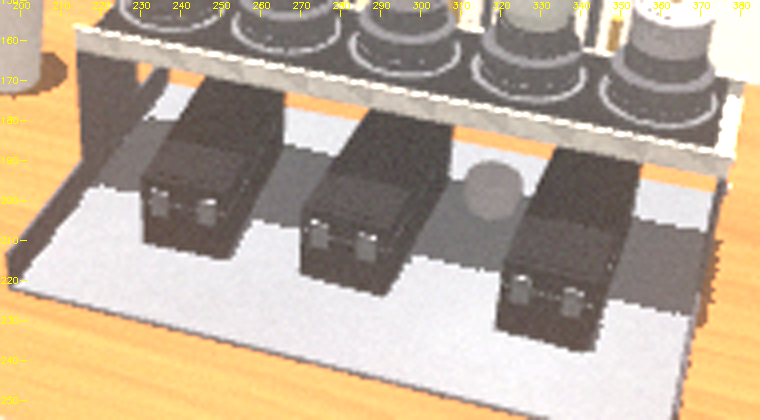

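Top crop: the near bottom corners of the cases are at about (218.5,178)/(238.5,176), (258,174)/(278,173.5) and (306,175)/(328,174). The rail's lower edge runs (187,155.5)–(357,147). Side crop: the same corners are at (231,210.5)/(252.5,214.5), (270.5,218)/(291.5,223.5) and (319.5,232)/(343,237.5). The nut is between the middle and right cases, behind the rail's edge.

```bash
cat > h.py <<'E'
import numpy as np
CAM={"top":(57.762497520603276,255.0480452898961,188.58041666458317,[0.4444,-0.0877,0.9694],[[-0.0013,-0.9956,0.0932],[-1.0,0.0017,0.0034],[-0.0036,-0.0932,-0.9956]]),
"side":(52.12998128226512,258.4212418538251,192.45040975535017,[-0.1851,-0.3566,0.6374],[[0.3799,-0.5175,0.7667],[-0.9248,-0.2301,0.303],[0.0197,-0.8242,-0.566]])}
def at(cam,u,v,z):
    vf,cx,cy,p,R=CAM[cam]; f=192/np.tan(np.radians(vf/2))
    d=np.array(R)@[(u-cx)/f,(v-cy)/f,1]; p=np.array(p)
    return (p+d*(z-p[2])/d[2])[:2].round(4)
E
python3 - <<'E'
from h import *
for n,L in {"deckfront":[("top",197.5,205,.004),("top",349.5,196.5,.004),("side",197.5,222,.004)],
"rail":[("top",187,155.5,.116),("top",357.5,147,.116),("side",214.5,163,.116),("side",377,193,.116)],
"L":[("top",218.5,178,.004),("top",238.5,175.8,.004),("side",231.2,210.5,.004),("side",252.5,214.5,.004),("side",231.2,194.5,.058),("side",254.2,200.5,.058)],
"M":[("top",258,174.2,.004),("top",278,173.5,.004),("side",270.5,218.2,.004),("side",291.5,223.5,.004)],
"R":[("top",306,175,.004),("top",328,174,.004),("side",319.5,232,.004),("side",343.2,237.5,.004)],
"nut":[("side",318,204,.01)],
"tray":[("top",55,188,.035),("top",138,166,.035),("top",163,241,.035),("top",77,275,.035)]}.items():
    print(n,[at(*l).tolist() for l in L])
E
```

```text
deckfront [[0.4893, 0.0754], [0.5123, -0.3467], [0.4861, 0.0742]]
rail [[0.6072, 0.0843], [0.6278, -0.3398], [0.6006, 0.0797], [0.6332, -0.3349]]
L [[0.5646, 0.0177], [0.5707, -0.0382], [0.5648, 0.0165], [0.5717, -0.0422], [0.5625, 0.0143], [0.5621, -0.0503]]
M [[0.5751, -0.0927], [0.577, -0.1486], [0.5761, -0.0913], [0.5773, -0.1485]]
R [[0.5727, -0.2268], [0.5754, -0.2883], [0.5735, -0.2233], [0.5767, -0.2824]]
nut [[0.6793, -0.1901]]
tray [[0.5343, 0.4561], [0.594, 0.2333], [0.3922, 0.1607], [0.3035, 0.3858]]
```

```bash
cat >> h.py <<'E'
def go(x,y,z,yaw=None):
    from rig import state
    s=state(); p=s["tool_pos"];R=s["tool_rot"]; psi=np.arctan2(-R[0,1],R[1,1])
    d=R.T@(np.array([x,y,z])-p); t=0 if yaw is None else psi-yaw
    print("t %.1f pos %s yaw %.3f F %s w %.3f g %.1f"%(s["time_s"],p.round(4),psi,s["wrist_force"].round(2),s["gripper_width"],s["grasp_force"]))
    print("shift",d.round(4),"turn %.3f"%t)
E
python3 -c "
from h import *
go(.53,-.016,.15,.11)"
```

```text
t 0.1 pos [0.1891 0.5691 0.1941] yaw -0.321 F [-0.1  -0.15  0.09] w 1.004 g 0.0
shift [-0.508  -0.4477  0.0449] turn -0.431
```

Emit:
send_rows(
  moves=[0,-0.508,-0.448,0,-0.431,0,-0.508,-0.448,0,-0.431,0,-0.508,-0.448,0,-0.431,0,-0.508,-0.448,0,-0.431,0,-0.508,-0.448,0,-0.431,0,-0.508,-0.448,0,-0.431,0,-0.508,-0.448,0,-0.431,0,-0.508,-0.448,0,-0.431,0,-0.508,-0.448,0,-0.431,0,-0.508,-0.448,0,-0.431,0,-0.508,-0.448,0,-0.431,0,-0.508,-0.448,0,-0.431],
  force=20,
)

```text
time_s: 1.3
tool_pos: [0.4909, 0.0502, 0.1949]
tool_rot: [[-0.994, -0.11, -0.0], [-0.11, 0.994, 0.0], [0.0, 0.0, -1.0]]
wrist_force: [1.2, 1.5, 0.6]
gripper_width: 0.998
grasp_force: 0.0
```

Emit:
send_rows(
  moves=[0,-0.031,-0.066,0,0,0,-0.031,-0.066,0,0,0,-0.031,-0.066,0.045,0,0,-0.031,-0.066,0.09,0,0,-0.031,-0.066,0.12,0,0,-0.031,-0.066,0.12,0,0,-0.031,-0.066,0.12,0],
)

```text
time_s: 2.0
tool_pos: [0.5282, -0.01, 0.0755]
tool_rot: [[-0.994, -0.11, -0.001], [-0.11, 0.994, 0.0], [0.001, 0.0, -1.0]]
wrist_force: [0.8, -0.2, 0.9]
gripper_width: 1.0
grasp_force: 0.0
```

```bash
python3 -c "
from h import *
go(.567,-.0115,.016,.11)"
```

```text
t 2.0 pos [ 0.5282 -0.01    0.0755] yaw 0.110 F [ 0.8  -0.17  0.89] w 1.000 g 0.0
shift [-0.0384 -0.0058  0.0595] turn 0.000
```

Emit:
send_rows(
  moves=[0,0,-0.0058,0.03,0,0,0,-0.0058,0.0595,0,0,-0.01,-0.0058,0.0595,0,0,-0.02,-0.0058,0.0595,0,0,-0.03,-0.0058,0.0595,0,0,-0.0384,-0.0058,0.0595,0,0,-0.0384,-0.0058,0.0595,0,0,-0.0384,-0.0058,0.0595,0],
)

```text
time_s: 2.8
tool_pos: [0.5677, -0.0115, 0.0162]
tool_rot: [[-0.994, -0.11, 0.0], [-0.11, 0.994, -0.0], [-0.0, -0.0, -1.0]]
wrist_force: [-0.4, -0.2, -0.6]
gripper_width: 0.999
grasp_force: 0.0
```

```bash
python3 -c "
from h import *
go(.567,-.0115,.016,.11)
from rig import *
import cv2
c=camera('side')['pixels'][110:270,130:390,::-1]
cv2.imwrite('pics/g1.png',cv2.resize(c,None,fx=3,fy=3))"
```

```text
t 2.8 pos [ 0.5677 -0.0115  0.0162] yaw 0.110 F [-0.45 -0.22 -0.62] w 0.999 g 0.0
shift [0.0007 0.0001 0.0002] turn 0.000
```

View pics/g1.png

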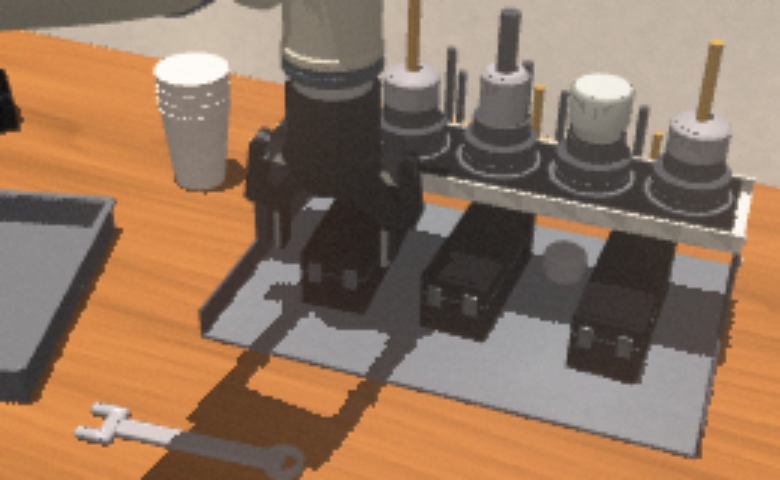

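The gripper straddles the left case's near end (px ~(340,250)) with no rail contact. I'll close gently next.

Emit:
send_rows(
  moves=[160,0,0,0,0,160,0,0,0,0,160,0,0,0,0,160,0,0,0,0,160,0,0,0,0,160,0,0,0,0,160,0,0,0,0,160,0,0,0,0],
  force=20,
)

```text
time_s: 3.65
tool_pos: [0.5671, -0.0115, 0.0162]
tool_rot: [[-0.994, -0.11, -0.0], [-0.11, 0.994, -0.0], [0.0, -0.0, -1.0]]
wrist_force: [-2.5, 0.4, 6.0]
gripper_width: 0.646
grasp_force: 21.4
```

Emit:
send_rows(
  moves=[160,0,0,-0.004,0,160,0,0,-0.008,0,160,0,0,-0.012,0,160,0,0,-0.015,0,160,0,0,-0.016,0,160,0,0,-0.016,0,160,0,0,-0.016,0,160,0,0,-0.016,0],
)

```text
time_s: 4.45
tool_pos: [0.5671, -0.0116, 0.0314]
tool_rot: [[-0.994, -0.11, -0.001], [-0.11, 0.994, -0.0], [0.001, 0.0, -1.0]]
wrist_force: [-0.7, 0.2, -1.5]
gripper_width: 0.643
grasp_force: 21.4
```

```bash
python3 -c "
from h import *
go(.567,-.0115,.016,.11)
from rig import *
import cv2
print(state()['moment'])
c=camera('side')['pixels'][140:240,190:390,::-1]
cv2.imwrite('pics/g2.png',cv2.convertScaleAbs(cv2.resize(c,None,fx=4,fy=4,interpolation=2),alpha=1.6,beta=30))"
```

```text
t 4.5 pos [ 0.5671 -0.0116  0.0314] yaw 0.110 F [-0.68  0.2  -1.45] w 0.643 g 21.4
shift [0.     0.0001 0.0154] turn 0.000
[-0.00449466  0.00451248  0.03681775]
```

View pics/g2.png

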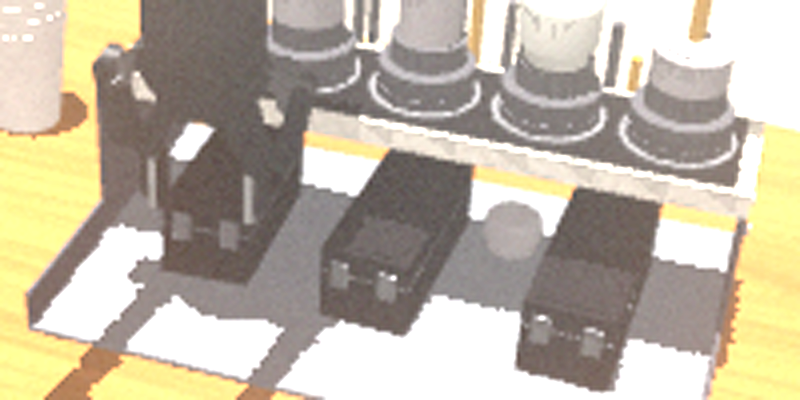

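Emit:
send_rows(
  moves=[160,0,0,-0.002,0,160,0,0,-0.003,0,160,0,0,-0.003,0,160,0,0,-0.003,0,160,0,0,-0.003,0],
)

```text
time_s: 5.0
tool_pos: [0.5672, -0.0115, 0.0346]
tool_rot: [[-0.994, -0.11, -0.0], [-0.11, 0.994, 0.0], [0.0, 0.0, -1.0]]
wrist_force: [0.5, 0.5, -0.1]
gripper_width: 0.639
grasp_force: 21.4
```

Run:
```python
from h import *
from rig import *
import cv2
s=state();print(s['wrist_force'],s['moment'])
c=camera('side')['pixels']
vf,cx,cy,p,R=CAM["side"];f=192/np.tan(np.radians(vf/2));R=np.array(R)
def pr(X):
    q=(X-np.array(p))@R; return [(q[0]/q[2]*f+cx),(q[1]/q[2]*f+cy)]
u=np.array([np.cos(.11),np.sin(.11),0]);v=np.array([-u[1],u[0],0]);z=np.array([0,0,1.])
near=np.array([.5682,-.0115,.004]);far=near+.14*u
im=cv2.resize(c[140:240,190:310,::-1],None,fx=5,fy=5,interpolation=2);im=cv2.convertScaleAbs(im,alpha=2,beta=40)
for th,dz,col in((0.13,0,(0,0,255)),(0.07,0,(0,255,0)),(0,.016,(255,0,0))):
    a=-u*np.cos(th)+z*np.sin(th); b=u*np.sin(th)+z*np.cos(th)
    P=[far+dz*z+a*l+v*w+b*h for l in(0,.14) for w in(.029,-.029) for h in(0,.054)]
    P=[tuple(int(round((t-o)*5)) for t,o in zip(pr(x),(190,140))) for x in P]
    for i,j in((4,5),(6,7),(4,6),(5,7),(2,6),(3,7)): cv2.line(im,P[i],P[j],col,1)
cv2.imwrite('pics/g3.png',im)
```

```text
[ 0.53027612  0.48486419 -0.14647002] [-0.01463901  0.05372537  0.02389271]
```

View pics/g3.png

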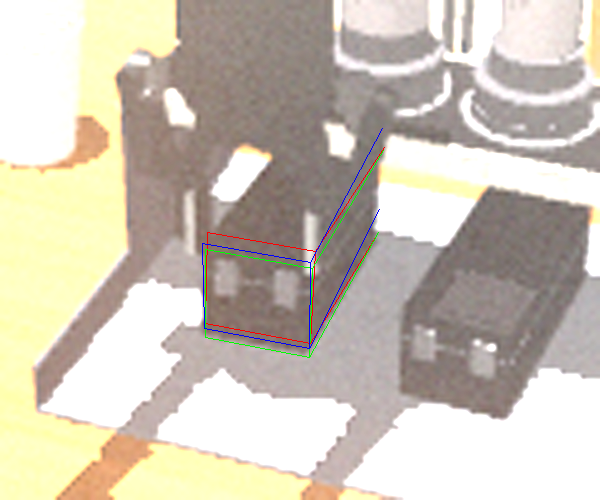

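The bottom edge matches the tilted model (about 0.13 rad) with the far end down on the deck. The wrist reads about 0.8 N, so the left case is empty. Next I'll lower it and draw it out; meanwhile I'll measure the tray.

Emit:
send_rows(
  moves=[160,0,0,0.006,0,160,0,0,0.012,0,160,0,0,0.017,0,160,0,0,0.018,0,160,0.015,0,0.018,0,160,0.035,0,0.018,0,160,0.055,0,0.018,0,160,0.075,0,0.018,0,160,0.095,0,0.018,0,160,0.108,0,0.018,0,160,0.112,0,0.018,0,160,0.112,0,0.018,0],
  force=30,
)

```text
time_s: 6.25
tool_pos: [0.4558, -0.0239, 0.0168]
tool_rot: [[-0.994, -0.11, 0.0], [-0.11, 0.994, -0.0], [-0.0, -0.0, -1.0]]
wrist_force: [-0.7, 0.6, 0.5]
gripper_width: 0.62
grasp_force: 33.4
```

Run:
```python
from h import *
import cv2
from rig import camera
t=camera("top")["pixels"][...,::-1]
cv2.imwrite("pics/t1.png",t)
a=cv2.resize(t[150:285,35:185],None,fx=4,fy=4,interpolation=2)
b=cv2.resize(t[140:230,185:290],None,fx=4,fy=4,interpolation=2); b=cv2.convertScaleAbs(b,alpha=1.5,beta=25)
b=cv2.copyMakeBorder(b,0,a.shape[0]-b.shape[0],0,0,0); b=b[:,:200]
cv2.imwrite("pics/t1c.png",np.hstack([a,b]))
```

```text
(no output)
```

View pics/t1c.png

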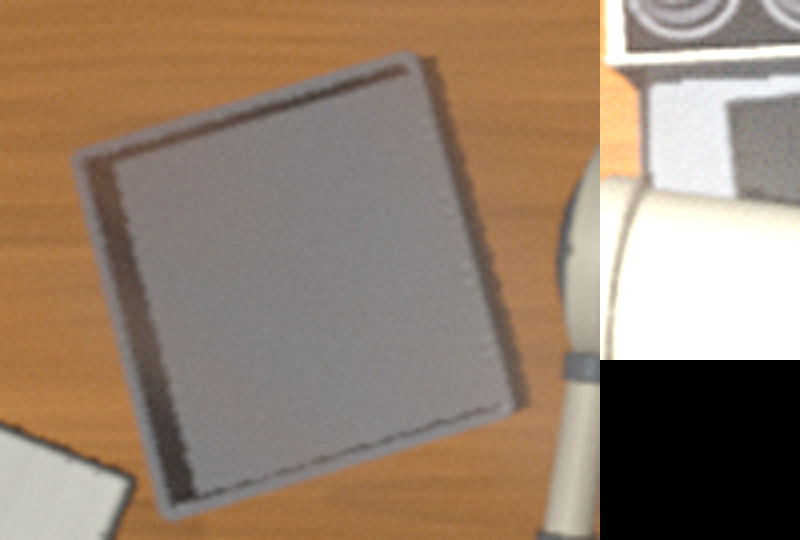

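The case followed: its far edge (row ~165) is now clear of the rail edge (row ~155). The tray rim corners in full-image px are (53.8,189.5), (138,163.2), (163.8,252.5) and (76.2,279.2).

Run:
```python
from h import *
P=np.array([at("top",u,v,.035) for u,v in((53.8,189.5),(138,163.2),(163.8,252.5),(76.2,279.2))])
print(P.tolist(),[np.linalg.norm(P[i]-P[i-1]) for i in range(4)])
m=P.mean(0); print(m)
for a,b in((3,0),(2,1)): print(np.arctan2(*(P[b]-P[a])[::-1]))
for a,b in((1,0),(2,3)): d=P[b]-P[a];print(np.arctan2(-d[0],d[1]))
go(0.455+.07,-.024,.017)
```

```text
[[0.5303, 0.4591], [0.6017, 0.2336], [0.3619, 0.1578], [0.2926, 0.3874]] [np.float64(0.24827843241006653), np.float64(0.23653373966519026), np.float64(0.2514948906041632), np.float64(0.23983046095106436)]
[0.446625 0.309475]
0.2929613649254376
0.306158256749808
0.30664273214872967
0.2931341761867795
t 6.3 pos [ 0.456  -0.0239  0.0168] yaw 0.110 F [-1.58 -0.14  1.73] w 0.619 g 33.8
shift [-0.0686 -0.0077 -0.0002] turn 0.000
```

Emit:
send_rows(
  moves=[40,0,0,0,0,20,0,0,0,0,20,0,0,0,0,20,0,0,0,0,20,-0.02,0,0,0,20,-0.045,0,0,0,20,-0.065,0,0,0,20,-0.072,0,0,0,20,-0.072,0,0,0,160,-0.072,0,0,0,160,-0.072,0,0,0,160,-0.072,0,0,0],
  force=40,
)

```text
time_s: 7.5
tool_pos: [0.527, -0.016, 0.0175]
tool_rot: [[-0.994, -0.11, 0.0], [-0.11, 0.994, 0.0], [-0.0, 0.0, -1.0]]
wrist_force: [-2.7, 0.0, 3.9]
gripper_width: 0.631
grasp_force: 41.2
```

Emit:
send_rows(
  moves=[160,0,0,0,0,160,0,0,-0.02,0,160,0,0,-0.05,0,160,0,0,-0.08,0,160,0,0,-0.09,0,160,0,0,-0.09,0],
)

```text
time_s: 8.1
tool_pos: [0.5284, -0.0161, 0.1082]
tool_rot: [[-0.994, -0.11, 0.004], [-0.11, 0.994, -0.0], [-0.003, -0.001, -1.0]]
wrist_force: [-0.6, -1.4, -0.4]
gripper_width: 0.375
grasp_force: 0.0
```

```bash
python3 -c "
from h import *
go(.431,.359,.107,.30)"
```

```text
t 8.1 pos [ 0.5284 -0.0161  0.1082] yaw 0.110 F [-0.6  -1.41 -0.43] w 0.375 g 0.0
shift [0.0556 0.3836 0.0007] turn -0.190
```

The fingers are empty, so the case slipped out. I'll look.

Run:
```python
from h import *
import cv2
from rig import camera
a=camera("top")["pixels"][...,::-1][130:270,165:365]; b=camera("side")["pixels"][...,::-1][120:260,170:390]
a=cv2.resize(a,(800,560),interpolation=2)[:,:380]; b=cv2.resize(b,None,fx=2.6,fy=2.6,interpolation=2)
a=cv2.resize(camera("top")["pixels"][...,::-1][140:240,170:290],None,fx=3,fy=3,interpolation=2)
w=max(a.shape[1],b.shape[1]); f=lambda i:cv2.copyMakeBorder(i,0,0,0,w-i.shape[1],0)
im=np.vstack([f(b),f(a)])[:600]
cv2.imwrite("pics/slip.png",cv2.convertScaleAbs(im,alpha=1.5,beta=25)); print(b.shape,a.shape)
```

```text
(364, 572, 3) (300, 360, 3)
```

View pics/slip.png

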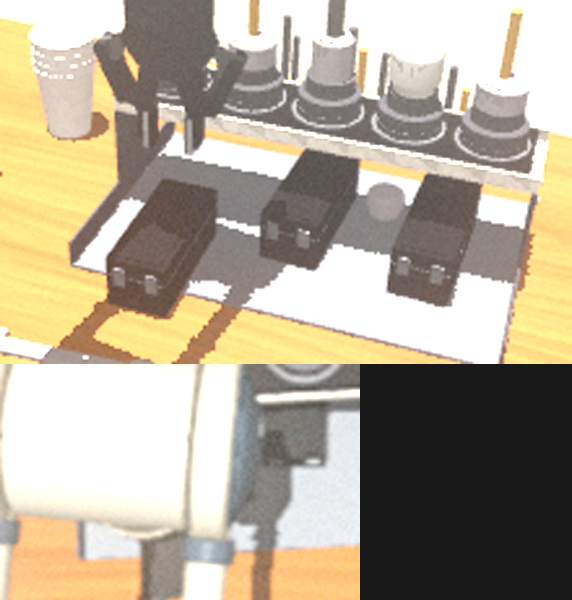

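The left case lies flat on the deck, drawn out (near face at crop px (108–163, 253–316)), and nothing else has moved. I'll locate it and regrip lower and harder.

Run:
```python
from h import *
for l in [(211.5,236.2,.004),(232.7,241.5,.004),(213,217.3,.058),(235,223,.058),(253.5,193,.058),(251.5,214.2,.004)]: print(at("side",*l))
go(.527,-.016,.007)
```

```text
[0.4516 0.0155]
[ 0.4548 -0.0402]
[0.4592 0.0127]
[ 0.4608 -0.0443]
[ 0.5922 -0.0357]
[ 0.5718 -0.0393]
t 8.2 pos [ 0.5266 -0.0159  0.1045] yaw 0.110 F [ 0.31  0.23 -0.24] w 0.369 g 0.0
shift [-0.0007 -0.0002  0.0975] turn 0.000
```

Emit:
send_rows(
  moves=[0,0.002,0.006,0,0.04,0,0.002,0.006,0,0.04,0,0.002,0.006,0,0.04,0,0.002,0.006,0.03,0.04,0,0.002,0.006,0.06,0.04,0,0.002,0.006,0.09,0.04,0,0.002,0.006,0.0975,0.04,0,0.002,0.006,0.0975,0.04,160,0.002,0.006,0.0975,0.04,160,0.002,0.006,0.0975,0.04,160,0.002,0.006,0.0975,0.04,160,0.002,0.006,0.0975,0.04],
  force=80,
)

```text
time_s: 9.45
tool_pos: [0.5267, -0.0104, 0.0121]
tool_rot: [[-0.998, -0.07, 0.005], [-0.07, 0.998, -0.0], [-0.005, -0.001, -1.0]]
wrist_force: [0.1, 0.6, 5.4]
gripper_width: 0.649
grasp_force: 85.3
```

Emit:
send_rows(
  moves=[160,0,0,0,0,160,0,0,0,0,160,0,0,0,0,160,0,0,-0.003,0,160,0,0,-0.008,0,160,0,0,-0.012,0,160,0,0,-0.012,0,160,0,0,-0.012,0],
)

```text
time_s: 10.25
tool_pos: [0.5248, -0.0102, 0.0211]
tool_rot: [[-0.998, -0.07, -0.0], [-0.07, 0.998, 0.0], [0.0, 0.0, -1.0]]
wrist_force: [0.1, 0.6, -1.7]
gripper_width: 0.641
grasp_force: 84.6
```

It's holding at 1.7 N, the full empty weight. I'll lift slowly.

Emit:
send_rows(
  moves=[160,0,0,-0.01,0,160,0,0,-0.025,0,160,0,0,-0.04,0,160,0,0,-0.055,0,160,0,0,-0.07,0,160,0,0,-0.08,0,160,0,0,-0.085,0,160,0,0,-0.085,0],
)

```text
time_s: 11.05
tool_pos: [0.5253, -0.0102, 0.1071]
tool_rot: [[-0.998, -0.07, 0.001], [-0.07, 0.998, -0.0], [-0.001, -0.0, -1.0]]
wrist_force: [-0.1, -0.1, -2.4]
gripper_width: 0.647
grasp_force: 84.7
```

```bash
python3 -c "
from h import *
go(.431,.359,.107,.30)"
```

```text
t 11.1 pos [ 0.5253 -0.0102  0.1071] yaw 0.070 F [-0.06 -0.07 -2.39] w 0.647 g 84.7
shift [ 6.810e-02  3.749e-01 -1.000e-04] turn -0.230
```

Emit:
send_rows(
  moves=[160,0.003,0.018,0,-0.01,160,0.009,0.05,0,-0.03,160,0.016,0.09,0,-0.055,160,0.024,0.13,0,-0.08,160,0.031,0.17,0,-0.105,160,0.038,0.21,0,-0.13,160,0.045,0.25,0,-0.155,160,0.053,0.29,0,-0.18,160,0.059,0.325,0,-0.2,160,0.064,0.355,0,-0.22,160,0.067,0.37,0,-0.23,160,0.068,0.375,0,-0.23],
)

```text
time_s: 12.25
tool_pos: [0.4298, 0.36, 0.1051]
tool_rot: [[-0.955, -0.298, -0.001], [-0.298, 0.955, -0.001], [0.002, -0.001, -1.0]]
wrist_force: [0.3, 0.0, -1.3]
gripper_width: 0.636
grasp_force: 84.9
```

```bash
python3 -c "
from h import *
go(.431,.359,.012,.30)"
```

```text
t 12.2 pos [0.4298 0.36   0.1051] yaw 0.302 F [ 0.32  0.04 -1.34] w 0.636 g 84.9
shift [-0.001  -0.0012  0.0931] turn 0.002
```

Emit:
send_rows(
  moves=[160,-0.001,-0.001,0.02,0,160,-0.001,-0.001,0.045,0,160,-0.001,-0.001,0.065,0,160,-0.001,-0.001,0.08,0,160,-0.001,-0.001,0.086,0,160,-0.001,-0.001,0.089,0,160,-0.001,-0.001,0.091,0,160,-0.001,-0.001,0.093,0,160,-0.001,-0.001,0.0945,0,160,-0.001,-0.001,0.0955,0,160,-0.001,-0.001,0.0955,0],
)

```text
time_s: 13.35
tool_pos: [0.4326, 0.3588, 0.0132]
tool_rot: [[-0.955, -0.296, 0.002], [-0.296, 0.955, 0.001], [-0.002, 0.0, -1.0]]
wrist_force: [-3.5, -2.1, 6.0]
gripper_width: 0.64
grasp_force: 85.8
```

It has touched down at 6 N. Releasing.

Emit:
send_rows(
  moves=[85,0,0,-0.001,0,75,0,0,-0.001,0,60,0,0,-0.001,0,60,0,0,-0.001,0,60,0,0,-0.001,0,60,0,0,-0.02,0,60,0,0,-0.06,0,60,0,0,-0.1,0,60,0,0,-0.15,0,60,0,0,-0.18,0,60,0,0,-0.18,0],
  force=20,
)

```text
time_s: 14.45
tool_pos: [0.4338, 0.3598, 0.1975]
tool_rot: [[-0.955, -0.296, 0.009], [-0.296, 0.955, 0.006], [-0.01, 0.003, -1.0]]
wrist_force: [0.6, -0.2, 0.4]
gripper_width: 0.765
grasp_force: 0.0
```

Run:
```python
from h import *
import cv2
from rig import camera
# M approach
go(.535,-.1225,.10,.035)
t=camera("side")["pixels"]
m=(t.max(2)<60)[100:250,20:180].astype(np.uint8)
n,l,st,c=cv2.connectedComponentsWithStats(m)
print([(s.tolist(),c[i].round().tolist()) for i,s in enumerate(st) if i and s[4]>60])
cv2.imwrite("pics/s_after.png",t[...,::-1])
```

```text
t 14.4 pos [0.4338 0.3598 0.1975] yaw 0.300 F [ 0.57 -0.23  0.37] w 0.765 g 0.0
shift [ 0.0469 -0.491   0.0953] turn 0.265
[([14, 0, 102, 58, 2114], [73.0, 23.0]), ([0, 64, 38, 19, 330], [18.0, 73.0]), ([22, 72, 126, 72, 4104], [80.0, 110.0]), ([108, 75, 23, 9, 75], [118.0, 79.0])]
```

Emit:
send_rows(
  moves=[0,0.047,-0.491,0,0.265,0,0.047,-0.491,0,0.265,0,0.047,-0.491,0,0.265,0,0.047,-0.491,0,0.265,0,0.047,-0.491,0,0.265,0,0.047,-0.491,0,0.265,0,0.047,-0.491,0,0.265,0,0.047,-0.491,0,0.265,0,0.047,-0.491,0,0.265,0,0.047,-0.491,0,0.265,0,0.047,-0.491,0.03,0.265,0,0.047,-0.491,0.06,0.265],
)

```text
time_s: 15.7
tool_pos: [0.532, -0.1262, 0.1285]
tool_rot: [[-0.999, -0.032, -0.001], [-0.032, 0.999, 0.0], [0.001, 0.0, -1.0]]
wrist_force: [0.2, -0.4, -0.1]
gripper_width: 0.999
grasp_force: 0.0
```

```bash
python3 -c "
from h import *
go(.574,-.121,.012,.035)"
```

```text
t 15.7 pos [ 0.532  -0.1262  0.1285] yaw 0.032 F [ 0.15 -0.37 -0.09] w 0.999 g 0.0
shift [-0.0423  0.0038  0.1164] turn -0.003
```

Emit:
send_rows(
  moves=[0,0,0.004,0.04,0,0,0,0.004,0.08,0,0,0,0.004,0.112,0,0,-0.01,0.004,0.112,0,0,-0.02,0.004,0.112,0,0,-0.03,0.004,0.112,0,0,-0.038,0.004,0.112,0,0,-0.042,0.004,0.112,0,0,-0.042,0.004,0.112,0,0,-0.042,0.004,0.112,0],
)

```text
time_s: 16.7
tool_pos: [0.5742, -0.1191, 0.0191]
tool_rot: [[-0.999, -0.035, 0.0], [-0.035, 0.999, -0.0], [-0.0, -0.0, -1.0]]
wrist_force: [-0.3, 0.5, -0.6]
gripper_width: 1.0
grasp_force: 0.0
```

```bash
python3 -c "
from h import *
go(.574,-.121,.012,.035)"
```

```text
t 16.7 pos [ 0.5742 -0.1191  0.0191] yaw 0.035 F [-0.29  0.48 -0.58] w 1.000 g 0.0
shift [ 0.0003 -0.0019  0.0071] turn 0.000
```

Emit:
send_rows(
  moves=[0,0,-0.002,0.006,0,160,0,-0.002,0.006,0,160,0,-0.002,0.006,0,160,0,-0.002,0.006,0,160,0,-0.002,0.006,0,160,0,-0.002,0.006,0,160,0,-0.002,0.006,0,160,0,-0.002,0.006,0],
  force=20,
)

```text
time_s: 17.5
tool_pos: [0.5738, -0.1209, 0.0127]
tool_rot: [[-0.999, -0.035, -0.001], [-0.035, 0.999, 0.0], [0.001, 0.0, -1.0]]
wrist_force: [-3.6, 1.8, 2.7]
gripper_width: 0.661
grasp_force: 21.6
```

Emit:
send_rows(
  moves=[160,0,0,-0.004,0,160,0,0,-0.008,0,160,0,0,-0.012,0,160,0,0,-0.016,0,160,0,0,-0.018,0,160,0,0,-0.018,0,160,0,0,-0.018,0,160,0,0,-0.018,0,160,0,0,-0.018,0],
)

```text
time_s: 18.4
tool_pos: [0.5739, -0.1211, 0.0304]
tool_rot: [[-0.999, -0.035, -0.001], [-0.035, 0.999, -0.0], [0.001, -0.0, -1.0]]
wrist_force: [0.2, 0.7, -3.7]
gripper_width: 0.664
grasp_force: 22.3
```

```bash
cat >> h.py <<'E'
def fit(near,yaw,dz0=0):
    """tilt of a case about its far edge from the side view: best match of the near-bottom edge contrast"""
    from rig import camera,state
    import cv2
    c=camera("side")["pixels"].astype(float).mean(2); c=cv2.GaussianBlur(c,(0,0),.7)
    vf,cx,cy,p,R=CAM["side"];f=192/np.tan(np.radians(vf/2));R=np.array(R)
    u=np.array([np.cos(yaw),np.sin(yaw),0]);v=np.array([-u[1],u[0],0]);z=np.array([0,0,1.]);far=np.array([*near,.004])+.14*u
    best=[]
    for th in np.arange(-.04,.22,.01):
        a=-u*np.cos(th)+z*np.sin(th);b=u*np.sin(th)+z*np.cos(th);S=0
        for w in np.linspace(-.024,.024,15):
            g=[]
            for h in(-.006,.006):
                q=(far+.14*a+v*w+b*h-np.array(p))@R
                g.append(cv2.getRectSubPix(c.astype(np.float32),(1,1),(float(q[0]/q[2]*f+cx),float(q[1]/q[2]*f+cy)))[0,0])
            S+=g[0]-g[1]
        best.append((round(S/15,1),round(th,2)))
    s=state(); print("t %.2f"%s["time_s"],s["wrist_force"].round(2),s["moment"].round(3),s["tool_pos"].round(4)); print(sorted(best)[-4:][::-1])
E
python3 -c "
from h import *
fit((.5763,-.120),.035);fit((.574,-.255),.05);fit((.5763,-.120),.035)"
```

```text
t 18.45 [-0.28  0.04 -3.45] [-0.026  0.073  0.01 ] [ 0.5739 -0.1211  0.0305]
[(np.float32(29.9), np.float64(0.09)), (np.float32(29.3), np.float64(0.08)), (np.float32(28.9), np.float64(0.1)), (np.float32(27.3), np.float64(0.07))]
t 18.50 [ 0.05 -0.65 -4.08] [-0.099  0.115 -0.054] [ 0.5739 -0.1211  0.0305]
[(np.float32(114.6), np.float64(0.0)), (np.float32(114.6), np.float64(-0.01)), (np.float32(108.9), np.float64(-0.02)), (np.float32(108.8), np.float64(0.01))]
t 18.55 [-0.44 -1.29 -3.37] [-0.08   0.083 -0.077] [ 0.574  -0.1211  0.0306]
[(np.float32(29.6), np.float64(0.09)), (np.float32(29.0), np.float64(0.1)), (np.float32(28.9), np.float64(0.08)), (np.float32(27.0), np.float64(0.11))]
```

The middle case reads 3.6 N and is tilted about 0.09 rad, so it's full. I'll set it back down.

Emit:
send_rows(
  moves=[160,0,0,0.005,0,160,0,0,0.01,0,160,0,0,0.014,0,160,0,0,0.016,0,100,0,0,0.016,0,70,0,0,0.016,0,0,0,0,0.016,0,0,0,0,0.016,0,0,0,0,0.016,0,0,0.02,0,0.016,0,0,0.05,0,0.016,0,0,0.05,0,0.016,0],
)

```text
time_s: 19.75
tool_pos: [0.5216, -0.1227, 0.0141]
tool_rot: [[-0.999, -0.035, -0.002], [-0.035, 0.999, 0.0], [0.002, 0.0, -1.0]]
wrist_force: [0.4, 0.3, 0.1]
gripper_width: 0.998
grasp_force: 0.0
```

```bash
python3 -c "
from h import *
fit((.5763,-.120),.035)
go(.52,-.2565,.10,.05)"
```

```text
t 19.80 [ 0.28  0.14 -0.61] [ 0.005 -0.041 -0.06 ] [ 0.5234 -0.1228  0.0148]
[(np.float32(29.5), np.float64(0.0)), (np.float32(29.1), np.float64(-0.01)), (np.float32(28.2), np.float64(0.01)), (np.float32(27.2), np.float64(-0.02))]
t 19.8 pos [ 0.5234 -0.1228  0.0148] yaw 0.035 F [ 0.28  0.14 -0.61] w 0.998 g 0.0
shift [ 0.008  -0.1335 -0.0852] turn -0.015
```

Emit:
send_rows(
  moves=[0,0.008,0,-0.04,0,0,0.008,0,-0.08,0,0,0.008,-0.05,-0.085,-0.015,0,0.008,-0.1,-0.085,-0.015,0,0.008,-0.132,-0.085,-0.015,0,0.008,-0.132,-0.085,-0.015,0,0.008,-0.132,-0.05,-0.015,0,0.008,-0.132,-0.01,-0.015,0,0.008,-0.132,0.002,-0.015,0,0.008,-0.132,0.002,-0.015,0,0.008,-0.132,0.002,-0.015],
)

```text
time_s: 20.9
tool_pos: [0.522, -0.255, 0.0145]
tool_rot: [[-0.999, -0.051, 0.002], [-0.051, 0.999, -0.001], [-0.002, -0.001, -1.0]]
wrist_force: [-0.5, -0.6, 0.7]
gripper_width: 0.999
grasp_force: 0.0
```

```bash
python3 -c "
from h import *
go(.577,-.255,.012,.05)"
```

```text
t 20.9 pos [ 0.522  -0.255   0.0145] yaw 0.051 F [-0.5  -0.57  0.75] w 0.999 g 0.0
shift [-0.0549 -0.0028  0.0026] turn 0.001
```

Emit:
send_rows(
  moves=[0,-0.015,-0.003,0.001,0,0,-0.03,-0.003,0.001,0,0,-0.045,-0.003,0.001,0,0,-0.055,-0.003,0.001,0,0,-0.055,-0.003,0.001,0,160,-0.055,-0.003,0.001,0,160,-0.055,-0.003,0.001,0,160,-0.055,-0.003,0.001,0,160,-0.055,-0.003,0.001,0,160,-0.055,-0.003,0.001,0,160,-0.055,-0.003,0.001,0,160,-0.055,-0.003,0.001,0],
  force=20,
)

```text
time_s: 22.1
tool_pos: [0.5757, -0.2553, 0.0123]
tool_rot: [[-0.999, -0.05, -0.0], [-0.05, 0.999, -0.0], [0.0, -0.0, -1.0]]
wrist_force: [-3.7, 1.1, 5.5]
gripper_width: 0.663
grasp_force: 21.9
```

Emit:
send_rows(
  moves=[160,0,0,-0.004,0,160,0,0,-0.008,0,160,0,0,-0.012,0,160,0,0,-0.016,0,160,0,0,-0.018,0,160,0,0,-0.018,0,160,0,0,-0.018,0,160,0,0,-0.018,0,160,0,0,-0.018,0],
)

```text
time_s: 23.0
tool_pos: [0.5758, -0.2552, 0.0294]
tool_rot: [[-0.999, -0.05, -0.0], [-0.05, 0.999, 0.0], [0.0, 0.0, -1.0]]
wrist_force: [0.8, 0.3, -1.9]
gripper_width: 0.664
grasp_force: 21.7
```

```bash
python3 -c "
from h import *
fit((.5745,-.255),.05);fit((.5745,-.255),.05);fit((.5745,-.255),.05)"
```

```text
t 23.05 [-0.04 -0.46 -1.63] [ 0.019  0.124 -0.047] [ 0.5758 -0.2551  0.0294]
[(np.float32(33.3), np.float64(0.08)), (np.float32(33.2), np.float64(0.09)), (np.float32(32.0), np.float64(0.07)), (np.float32(31.6), np.float64(0.1))]
t 23.10 [-0.55 -0.43 -1.82] [-0.023  0.067  0.004] [ 0.5759 -0.2552  0.0295]
[(np.float32(34.1), np.float64(0.08)), (np.float32(33.8), np.float64(0.09)), (np.float32(32.8), np.float64(0.07)), (np.float32(31.9), np.float64(0.1))]
t 23.15 [ 0.4   0.31 -0.86] [-0.005  0.094 -0.003] [ 0.5759 -0.2552  0.0295]
[(np.float32(33.6), np.float64(0.08)), (np.float32(33.5), np.float64(0.09)), (np.float32(32.3), np.float64(0.07)), (np.float32(31.9), np.float64(0.1))]
```

The right case reads about 1.5 N, so it's empty. That could mean it lifted flat instead of pivoting, so I'll check the heights at both ends.

```bash
cat >> h.py <<'E'
def edge(near,yaw):
    """height of the right bottom edge of a case at stations along its length (side view)"""
    from rig import camera
    import cv2
    c=np.mean([camera("side")["pixels"].astype(np.float32).mean(2) for _ in range(2)],0).astype(np.float32)
    vf,cx,cy,p,R=CAM["side"];f=192/np.tan(np.radians(vf/2));R=np.array(R)
    u=np.array([np.cos(yaw),np.sin(yaw),0]);v=np.array([-u[1],u[0],0]);n=np.array([*near,0])
    for l in np.arange(.01,.14,.015):
        H=np.arange(-.03,.05,.002);I=[]
        for h in H:
            q=(n+u*l-.029*v+[0,0,h]-np.array(p))@R
            I.append(cv2.getRectSubPix(c,(1,1),(float(q[0]/q[2]*f+cx),float(q[1]/q[2]*f+cy)))[0,0])
        g=np.gradient(cv2.GaussianBlur(np.array(I),(1,0),sigmaX=.1,sigmaY=1.).ravel())
        i=g.argmin(); print("%.3f: h %.3f g %.1f"%(l,H[i],g[i]),end=" | ")
    print()
E
python3 -c "
from h import *
edge((.5745,-.255),.05);edge((.5763,-.120),.035)"
```

```text
0.010: h -0.022 g -27.4 | 0.025: h 0.014 g -3.7 | 0.040: h 0.002 g -3.7 | 0.055: h 0.002 g -3.8 | 0.070: h 0.004 g -3.7 | 0.085: h 0.042 g -12.1 | 0.100: h 0.030 g -11.2 | 0.115: h 0.020 g -11.0 | 0.130: h 0.010 g -10.2 | 
0.010: h -0.002 g -28.6 | 0.025: h -0.012 g -21.5 | 0.040: h -0.008 g -14.8 | 0.055: h -0.012 g -18.9 | 0.070: h -0.014 g -22.1 | 0.085: h -0.024 g -28.9 | 0.100: h -0.002 g -4.3 | 0.115: h -0.004 g -5.8 | 0.130: h -0.008 g -4.5 |
```

Emit:
send_rows(
  moves=[160,0,0,0.005,0,160,0,0,0.01,0,160,0,0,0.014,0,160,0,0,0.0165,0,100,0,0,0.0165,0,60,0,0,0.0165,0,50,0,0,0.0165,0,50,0.009,0,0.0165,0,50,0.009,0,0.0165,0,160,0.009,0,0.0165,0,160,0.009,0,0.0165,0,160,0.009,0,0.0165,0],
  force=20,
)

```text
time_s: 24.55
tool_pos: [0.567, -0.2556, 0.0141]
tool_rot: [[-0.999, -0.05, 0.0], [-0.05, 0.999, -0.0], [-0.0, -0.0, -1.0]]
wrist_force: [-2.9, 1.5, 6.1]
gripper_width: 0.624
grasp_force: 20.1
```

Emit:
send_rows(
  moves=[160,0,0,0,0,160,0,0,0,0,160,0,0,-0.004,0,160,0,0,-0.008,0,160,0,0,-0.012,0,160,0,0,-0.016,0,160,0,0,-0.018,0,160,0,0,-0.018,0,160,0,0,-0.018,0,160,0,0,-0.018,0],
)

```text
time_s: 25.55
tool_pos: [0.5668, -0.2556, 0.031]
tool_rot: [[-0.999, -0.05, -0.0], [-0.05, 0.999, 0.0], [0.0, 0.0, -1.0]]
wrist_force: [0.2, -0.1, -0.4]
gripper_width: 0.37
grasp_force: 0.0
```

Run:
```python
from h import *
from rig import *
import cv2
fit((.5745,-.255),.05)
F=[];M=[]
for i in range(12):
    c=camera('side')['pixels'];s=state();F.append(s['wrist_force']);M.append(s['moment'])
print(np.mean(F,0),np.mean(M,0),s['gripper_width'],s['grasp_force'])
cv2.imwrite("pics/r2.png",c[...,::-1])
```

```text
t 25.60 [-0.26 -0.45 -0.25] [-0.021 -0.001 -0.051] [ 0.5668 -0.2556  0.0309]
[(np.float32(35.2), np.float64(-0.04)), (np.float32(32.9), np.float64(-0.03)), (np.float32(30.2), np.float64(-0.02)), (np.float32(27.0), np.float64(-0.01))]
[ 0.20857657 -0.09014996  0.01977929] [-0.01612881  0.00388372  0.01074801] 0.37919536033983736 0.0
```

The grip slipped off the near end. I'll back off and measure the case.

Emit:
send_rows(
  moves=[160,0.025,0,0,0,160,0.045,0,0,0,0,0.045,0,-0.04,0,0,0.045,0,-0.08,0,0,0.045,0,-0.12,0,0,0.045,0,-0.12,0],
)

```text
time_s: 26.8
tool_pos: [0.5244, -0.2594, 0.1593]
tool_rot: [[-0.999, -0.05, 0.011], [-0.05, 0.999, -0.006], [-0.01, -0.007, -1.0]]
wrist_force: [0.2, 1.0, 0.5]
gripper_width: 0.994
grasp_force: 0.0
```

Run:
```python
from h import *
from rig import *
import cv2
c=camera('side')['pixels'][...,::-1]; t=camera('top')['pixels'][...,::-1]
cv2.imwrite("pics/r3s.png",c);cv2.imwrite("pics/r3t.png",t)
s0=cv2.imread("pics/side0.png");t0=cv2.imread("pics/top0.png")
k=lambda i,x0,x1,y0,y1,f:cv2.convertScaleAbs(cv2.resize(i[y0:y1,x0:x1],None,fx=f,fy=f,interpolation=2),alpha=1.5,beta=25)
row1=np.hstack([k(s0,310,370,170,245,5),k(c,310,370,170,245,5)])
row2=np.hstack([k(c,20,180,160,245,3)[:220,:480],k(t,290,330,140,195,3)[:165] if 0 else k(t,290,330,140,184,5)])
W=max(row1.shape[1],row2.shape[1]);f=lambda i:cv2.copyMakeBorder(i,0,0,0,W-i.shape[1],0)
im=np.vstack([f(row1),f(row2)]);print(im.shape);cv2.imwrite("pics/r3.png",im)
```

```text
(595, 680, 3)
```

View pics/r3.png

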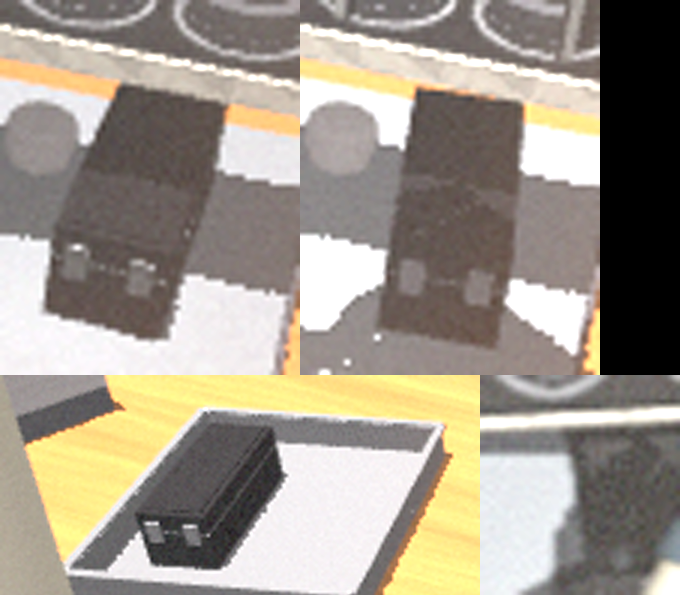

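The left case lies properly in the tray. The right case is still flat but yawed: its near bottom corners are now at about px (326,236) and (349.6,239.2), and its far end has barely moved.

```bash
python3 - <<'E'
from h import *
a,b=at("side",326,236,.004),at("side",349.6,239.2,.004);d=a-b;n=(a+b)/2
# top edge corners near: left (388,255)->, far at rail line: side lines
print(a,b,n,np.arctan2(-d[0],d[1]))
# right top edge: near (503,270) far (522,105); left top: near (390,255) far (416,88)
for P in(((503,270),(522,105)),((388,258),(416,88))):
    q=[at("side",310+(x-300)/5,170+y/5,.058) for x,y in P]; e=q[1]-q[0]; print(q,np.arctan2(e[1],e[0]))
print("far0",np.array([.5745,-.255])+.14*np.array([np.cos(.05),np.sin(.05)]))
E
python3 -c "
from h import *
import numpy as np
go(.52,-.26,.10)"
```

```text
[ 0.5651 -0.2421] [ 0.5767 -0.2982] [ 0.5709  -0.27015] 0.20390008982003155
[array([ 0.5667, -0.2944]), array([ 0.7092, -0.2759])] 0.12910247722193313
[array([ 0.5536, -0.2424]), array([ 0.7022, -0.2205])] 0.1463222210869236
far0 [ 0.71432504 -0.24800292]
t 26.9 pos [ 0.5227 -0.2583  0.1529] yaw 0.050 F [ 0.53 -0.59 -0.53] w 1.001 g 0.0
shift [ 0.0029 -0.0015  0.0529] turn 0.000
```

Emit:
send_rows(
  moves=[0,-0.001,-0.0175,0.02,-0.1,0,-0.001,-0.0175,0.06,-0.1,0,-0.001,-0.0175,0.1,-0.1,0,-0.001,-0.0175,0.135,-0.1,0,-0.001,-0.0175,0.135,-0.1,0,-0.001,-0.0175,0.135,-0.1],
)

```text
time_s: 27.5
tool_pos: [0.5229, -0.2748, 0.015]
tool_rot: [[-0.989, -0.15, -0.003], [-0.15, 0.989, 0.002], [0.003, 0.002, -1.0]]
wrist_force: [-0.4, -0.3, 0.5]
gripper_width: 0.996
grasp_force: 0.0
```

```bash
python3 -c "
from h import *
go(.569,-.269,.016,.15)"
```

```text
t 27.5 pos [ 0.5229 -0.2748  0.015 ] yaw 0.150 F [-0.36 -0.32  0.54] w 0.996 g 0.0
shift [-0.0464 -0.0012 -0.0011] turn 0.000
```

Emit:
send_rows(
  moves=[0,-0.015,-0.001,-0.001,0,0,-0.03,-0.001,-0.001,0,0,-0.043,-0.001,-0.001,0,0,-0.046,-0.001,-0.001,0,0,-0.046,-0.001,-0.001,0,160,-0.046,-0.001,-0.001,0,160,-0.046,-0.001,-0.001,0,160,-0.046,-0.001,-0.001,0,160,-0.046,-0.001,-0.001,0,160,-0.046,-0.001,-0.001,0,160,-0.046,-0.001,-0.001,0,160,-0.046,-0.001,-0.001,0],
  force=20,
)

```text
time_s: 28.7
tool_pos: [0.571, -0.2701, 0.0212]
tool_rot: [[-0.989, -0.15, 0.005], [-0.15, 0.989, -0.002], [-0.005, -0.003, -1.0]]
wrist_force: [-0.3, 2.3, 11.5]
gripper_width: 0.373
grasp_force: 5.9
```

Emit:
send_rows(
  moves=[160,0,0,-0.004,0,160,0,0,-0.008,0,160,0,0,-0.012,0,160,0,0,-0.016,0,160,0,0,-0.019,0,160,0,0,-0.019,0,160,0,0,-0.019,0,160,0,0,-0.019,0],
)

```text
time_s: 29.5
tool_pos: [0.5694, -0.2694, 0.0359]
tool_rot: [[-0.989, -0.15, -0.0], [-0.15, 0.989, 0.0], [0.0, 0.0, -1.0]]
wrist_force: [0.1, 0.2, 0.2]
gripper_width: 0.371
grasp_force: 0.0
```

```bash
cat > w.py <<'E'
from h import *
from rig import *
fit((.571,-.269),.15)
F=[];M=[]
for i in range(14):
    c=camera('side')['pixels'];s=state();F.append(s['wrist_force']);M.append(s['moment'])
print(np.mean(F,0).round(2),np.mean(M,0).round(3),s['tool_pos'].round(4),s['gripper_width'],s['grasp_force'],s["time_s"])
E
python3 w.py
```

```text
t 29.55 [ 0.9   0.42 -0.5 ] [-0.027  0.015 -0.051] [ 0.5694 -0.2693  0.0358]
[(np.float32(46.1), np.float64(-0.02)), (np.float32(45.5), np.float64(-0.01)), (np.float32(44.1), np.float64(-0.03)), (np.float32(43.2), np.float64(0.0))]
[-0.17 -0.05  0.09] [-0.004 -0.001 -0.002] [ 0.5695 -0.2695  0.0362] 0.37304212212229276 0.0 30.25
```

It slipped again. The widths show the fingers pinching the narrower top of the case when the TCP is above about 14 mm, so I need a lower grip. I'll back off to the pose of the last picture and compare numerically.

```bash
python3 -c "
from h import *
go(.5244,-.2594,.159,.05)"
```

```text
t 30.2 pos [ 0.5695 -0.2695  0.0362] yaw 0.150 F [-1.13  0.27  0.21] w 0.373 g 0.0
shift [ 0.0431  0.0167 -0.1228] turn 0.100
```

Emit:
send_rows(
  moves=[160,0.025,0,0,0,160,0.046,0.017,0,0,0,0.046,0.017,-0.04,0.1,0,0.046,0.017,-0.08,0.1,0,0.046,0.017,-0.123,0.1,0,0.046,0.017,-0.123,0.1,0,0.046,0.017,-0.123,0.1],
)

```text
time_s: 30.95
tool_pos: [0.5222, -0.26, 0.1611]
tool_rot: [[-0.999, -0.05, 0.003], [-0.05, 0.999, -0.002], [-0.003, -0.002, -1.0]]
wrist_force: [-0.5, -0.6, -0.8]
gripper_width: 0.995
grasp_force: 0.0
```

```bash
cat > loc.py <<'E'
from h import *
from rig import camera
import cv2,sys
im=camera("side")["pixels"][...,::-1];cv2.imwrite("pics/now.png",im)
g=lambda a:cv2.cvtColor(a,cv2.COLOR_BGR2GRAY)
r=g(cv2.imread("pics/r3s.png"));n=g(im)
for nm,(x0,y0,w,h) in {"latches":(326,218,24,16),"bottom":(324,226,28,18),"top":(330,196,24,16)}.items():
    T=r[y0:y0+h,x0:x0+w];S=n[y0-12:y0+h+12,x0-14:x0+w+14]
    m=cv2.matchTemplate(S,T,cv2.TM_CCOEFF_NORMED);_,v,_,l=cv2.minMaxLoc(m);print(nm,l[0]-14,l[1]-12,round(v,2))
W=np.eye(2,3,dtype=np.float32);M=np.zeros_like(r);M[185:245,320:356]=255
try:
    cc,W=cv2.findTransformECC(r,n,W,cv2.MOTION_AFFINE,(3,200,1e-5),M,3)
    q=[W@[u,v,1] for u,v in((326,236),(349.6,239.2))];a,b=[at("side",*x,.004) for x in q];d=a-b
    print("ecc",round(cc,3),np.round(q,1).tolist(),(a+b)/2,"yaw",np.arctan2(-d[0],d[1]))
except cv2.error as e: print(e)
E
python3 loc.py
```

```text
latches 0 0 0.97
bottom 0 0 0.93
top 0 0 0.96
ecc 0.992 [[326.3, 236.2], [349.9, 239.1]] [ 0.57105 -0.27085] yaw 0.21999445163050685
```

The case hasn't moved, so the fingers slid over its lid. I'll regrip at TCP z ≈ 4 mm.

Emit:
send_rows(
  moves=[0,-0.002,-0.017,0.03,-0.11,0,-0.002,-0.017,0.07,-0.11,0,-0.002,-0.017,0.11,-0.11,0,-0.002,-0.017,0.145,-0.11,0,-0.002,-0.017,0.155,-0.11,0,-0.002,-0.017,0.155,-0.11,0,-0.002,-0.017,0.155,-0.11],
)

```text
time_s: 31.7
tool_pos: [0.5249, -0.2768, 0.0055]
tool_rot: [[-0.987, -0.16, 0.001], [-0.16, 0.987, -0.001], [-0.001, -0.001, -1.0]]
wrist_force: [-0.1, 0.4, 0.3]
gripper_width: 1.0
grasp_force: 0.0
```

```bash
python3 -c "
from h import *
go(.570,-.270,.004,.16)"
```

```text
t 31.7 pos [ 0.5249 -0.2768  0.0055] yaw 0.160 F [-0.13  0.39  0.26] w 1.000 g 0.0
shift [-0.0456 -0.0005  0.0016] turn 0.000
```

Emit:
send_rows(
  moves=[0,-0.015,0,0.001,0,0,-0.03,0,0.001,0,0,-0.042,0,0.001,0,0,-0.045,0,0.001,0,0,-0.045,0,0.001,0,110,-0.045,0,0.001,0,110,-0.045,0,0.001,0,110,-0.045,0,0.001,0,110,-0.045,0,0.001,0,110,-0.045,0,0.001,0,110,-0.045,0,0.001,0],
  force=20,
)

```text
time_s: 32.8
tool_pos: [0.5685, -0.2695, 0.0035]
tool_rot: [[-0.987, -0.159, -0.0], [-0.159, 0.987, -0.0], [0.0, -0.0, -1.0]]
wrist_force: [-1.8, -0.5, 3.8]
gripper_width: 0.666
grasp_force: 21.8
```

```bash
python3 -c "
from h import *
go(.570,-.270,.004,.16)"; python3 loc.py
```

```text
t 32.8 pos [ 0.5685 -0.2695  0.0035] yaw 0.160 F [-1.84 -0.47  3.82] w 0.666 g 21.8
shift [-0.0014 -0.0008 -0.0005] turn -0.000
latches 0 0 0.82
bottom 1 0 0.57
top -2 -1 0.8
ecc 0.627 [[327.7, 229.0], [349.5, 224.5]] [ 0.6134 -0.2629] yaw 0.7054772272534464
```

Emit:
send_rows(
  moves=[110,0,0,-0.004,0,110,0,0,-0.008,0,110,0,0,-0.012,0,110,0,0,-0.016,0,110,0,0,-0.018,0,110,0,0,-0.018,0,110,0,0,-0.018,0],
)

```text
time_s: 33.55
tool_pos: [0.5687, -0.2692, 0.0211]
tool_rot: [[-0.987, -0.16, -0.0], [-0.16, 0.987, 0.0], [0.0, 0.0, -1.0]]
wrist_force: [-0.7, 0.2, -1.6]
gripper_width: 0.668
grasp_force: 21.7
```

```bash
python3 w.py
```

```text
t 33.60 [-0.59  0.64 -1.64] [-0.028  0.082  0.031] [ 0.5686 -0.2692  0.021 ]
[(np.float32(32.8), np.float64(0.11)), (np.float32(32.7), np.float64(0.12)), (np.float32(31.6), np.float64(0.13)), (np.float32(31.1), np.float64(0.1))]
[-0.15 -0.13 -1.44] [-0.018  0.124 -0.019] [ 0.5688 -0.2693  0.0212] 0.6720101017033996 21.741160824894905 34.3
```

The weight is about 1.45 N with 0.12 N·m, so it's empty and held almost rigidly. I'll loosen the grip gradually so the far end pivots down.

Emit:
send_rows(
  moves=[92,0,0,0,0,90,0,0,0,0,88,0,0,0,0,87,0,0,0,0,86,0,0,0,0],
)

```text
time_s: 34.8
tool_pos: [0.5688, -0.2692, 0.0212]
tool_rot: [[-0.987, -0.16, 0.0], [-0.16, 0.987, -0.0], [-0.0, -0.0, -1.0]]
wrist_force: [0.8, -0.4, -1.8]
gripper_width: 0.67
grasp_force: 21.7
```

```bash
python3 w.py
```

```text
t 34.85 [-0.53 -0.61 -1.54] [-0.013  0.139 -0.   ] [ 0.5688 -0.2692  0.0212]
[(np.float32(33.4), np.float64(0.12)), (np.float32(33.3), np.float64(0.11)), (np.float32(32.4), np.float64(0.13)), (np.float32(31.5), np.float64(0.1))]
[-0.01  0.18 -1.46] [-0.019  0.126  0.004] [ 0.5687 -0.2692  0.0212] 0.6672356823976026 21.740914955735207 35.55
```

Emit:
send_rows(
  moves=[110,0,0,0.006,0,110,0,0,0.012,0,110,0,0,0.017,0,110,0,0,0.018,0,60,0,0,0.017,0,40,0,0,0.012,0,40,0.001,0,0.0095,0,40,0.003,0,0.0095,0,40,0.003,0,0.0095,0,110,0.003,0,0.0095,0,110,0.003,0,0.0095,0,110,0.003,0,0.0095,0],
)

```text
time_s: 36.75
tool_pos: [0.5658, -0.2697, 0.0121]
tool_rot: [[-0.987, -0.16, 0.0], [-0.16, 0.987, -0.0], [-0.0, -0.0, -1.0]]
wrist_force: [-2.9, 0.7, 3.5]
gripper_width: 0.65
grasp_force: 20.6
```

Emit:
send_rows(
  moves=[110,0,0,0,0,110,0,0,0,0,110,0,0,-0.004,0,110,0,0,-0.008,0,110,0,0,-0.012,0,110,0,0,-0.016,0,110,0,0,-0.018,0,110,0,0,-0.018,0,110,0,0,-0.018,0],
)

```text
time_s: 37.65
tool_pos: [0.5656, -0.2698, 0.0296]
tool_rot: [[-0.987, -0.159, -0.0], [-0.159, 0.987, -0.0], [0.0, -0.0, -1.0]]
wrist_force: [-0.5, 0.2, -0.5]
gripper_width: 0.647
grasp_force: 21.9
```

```bash
python3 w.py; cp pics/now.png pics/prev.png
python3 - <<'E'
from rig import camera
import cv2
cv2.imwrite("pics/tiltR.png",camera("side")["pixels"][...,::-1])
E
```

```text
t 37.70 [-1.7  -0.09 -0.15] [-0.008  0.074 -0.059] [ 0.5656 -0.2698  0.0295]
[(np.float32(33.2), np.float64(0.09)), (np.float32(32.7), np.float64(0.1)), (np.float32(32.2), np.float64(0.08)), (np.float32(30.9), np.float64(0.11))]
[-0.49 -0.07 -0.31] [-0.031  0.086  0.007] [ 0.5658 -0.2697  0.0297] 0.6453189711431835 21.916504427790642 38.4
```

Fz is about -0.3 N with the near end up about 0.09 rad, so the far edge is carried by the deck and the case is empty and tilted. I'll lower it and draw it out.

Emit:
send_rows(
  moves=[110,0,0,0.006,0,110,0,0,0.012,0,110,0,0,0.0165,0,110,0,0,0.0165,0,110,0.012,0,0.0165,0,110,0.028,0,0.0165,0,110,0.046,0,0.0165,0,110,0.064,0,0.0165,0,110,0.082,0,0.0165,0,110,0.1,0,0.0165,0,110,0.11,0,0.0165,0,110,0.11,0,0.0165,0],
  force=25,
)

```text
time_s: 39.65
tool_pos: [0.4559, -0.2876, 0.0132]
tool_rot: [[-0.987, -0.158, -0.0], [-0.158, 0.987, -0.0], [0.0, -0.0, -1.0]]
wrist_force: [0.3, -0.2, -1.2]
gripper_width: 0.639
grasp_force: 26.9
```

```bash
python3 -c "
from h import *
go(.457,-.2875,.012)"
```

```text
t 39.6 pos [ 0.4559 -0.2876  0.0132] yaw 0.159 F [ 0.32 -0.19 -1.2 ] w 0.639 g 26.9
shift [-0.0011 -0.0001  0.0012] turn 0.000
```

Emit:
send_rows(
  moves=[40,0,0,0,0,30,0,0,0,0,30,0,0,0.004,0,30,-0.015,0,0.008,0,30,-0.035,0,0.008,0,30,-0.055,0,0.008,0,30,-0.072,0,0.008,0,30,-0.074,0,0.008,0,30,-0.074,0,0.008,0,110,-0.074,0,0.008,0,110,-0.074,0,0.008,0,110,-0.074,0,0.008,0],
  force=70,
)

```text
time_s: 40.85
tool_pos: [0.5299, -0.2758, 0.0055]
tool_rot: [[-0.987, -0.159, 0.0], [-0.159, 0.987, -0.0], [-0.0, -0.0, -1.0]]
wrist_force: [-1.2, -0.5, 1.1]
gripper_width: 0.656
grasp_force: 77.0
```

Emit:
send_rows(
  moves=[110,0,0,0,0,110,0,0,0,0,110,0,0,-0.004,0,110,0,0,-0.01,0,110,0,0,-0.02,0,110,0,0,-0.035,0,110,0,0,-0.05,0,110,0,0,-0.065,0,110,0,0,-0.08,0,110,0,0,-0.09,0,110,0,0,-0.095,0,110,0,0,-0.095,0],
)

```text
time_s: 42.05
tool_pos: [0.5306, -0.2757, 0.1012]
tool_rot: [[-0.987, -0.16, 0.001], [-0.16, 0.987, -0.001], [-0.001, -0.001, -1.0]]
wrist_force: [0.5, 0.3, -1.9]
gripper_width: 0.659
grasp_force: 76.7
```

```bash
python3 -c "
from h import *
go(.35,.0,.10,.25)
go(.462,.260,.10,.30)"
```

```text
t 42.0 pos [ 0.5306 -0.2757  0.1012] yaw 0.160 F [ 0.5   0.27 -1.9 ] w 0.659 g 76.7
shift [0.1343 0.301  0.0007] turn -0.090
t 42.0 pos [ 0.5306 -0.2757  0.1012] yaw 0.160 F [ 0.5   0.27 -1.9 ] w 0.659 g 76.7
shift [-0.0177  0.5398  0.0007] turn -0.140
```

Emit:
send_rows(
  moves=[110,0.01,0,0,0,110,0.03,0.015,0,0,110,0.03,0.05,0,-0.01,110,0.03,0.09,0,-0.02,110,0.03,0.13,0,-0.04,110,0.03,0.17,0,-0.05,110,0.03,0.21,0,-0.06,110,0.03,0.25,0,-0.08,110,0.03,0.29,0,-0.09,110,0.02,0.33,0,-0.1,110,0.015,0.36,0,-0.12,110,0.01,0.385,0,-0.14],
)

```text
time_s: 43.25
tool_pos: [0.4577, 0.1044, 0.0991]
tool_rot: [[-0.955, -0.298, -0.002], [-0.298, 0.955, -0.0], [0.002, 0.0, -1.0]]
wrist_force: [-0.4, 0.4, -0.9]
gripper_width: 0.66
grasp_force: 76.6
```

Emit:
send_rows(
  moves=[110,0,0.02,0,0,110,0,0.05,0,0,110,0,0.09,0,0,110,0,0.12,0,0,110,0,0.125,0,0,110,0,0.125,0,0],
)

```text
time_s: 43.85
tool_pos: [0.4211, 0.2224, 0.0993]
tool_rot: [[-0.955, -0.297, -0.001], [-0.297, 0.955, -0.001], [0.002, -0.001, -1.0]]
wrist_force: [0.6, -1.0, -1.5]
gripper_width: 0.66
grasp_force: 76.6
```

```bash
python3 -c "
from h import *
go(.461,.262,.01,.30)"
```

```text
t 43.9 pos [0.4211 0.2224 0.0993] yaw 0.302 F [ 0.59 -1.01 -1.53] w 0.660 g 76.6
shift [-0.05    0.026   0.0892] turn 0.002
```

Emit:
send_rows(
  moves=[110,-0.02,0.01,0,0,110,-0.05,0.026,0,0,110,-0.05,0.026,0.01,0,110,-0.05,0.026,0.03,0,110,-0.05,0.026,0.05,0,110,-0.05,0.026,0.068,0,110,-0.05,0.026,0.079,0,110,-0.05,0.026,0.085,0,110,-0.05,0.026,0.088,0,110,-0.05,0.026,0.09,0,110,-0.05,0.026,0.091,0,110,-0.05,0.026,0.092,0],
)

```text
time_s: 45.05
tool_pos: [0.4625, 0.2623, 0.0089]
tool_rot: [[-0.955, -0.296, 0.001], [-0.296, 0.955, 0.001], [-0.001, 0.0, -1.0]]
wrist_force: [0.2, 0.0, -2.0]
gripper_width: 0.65
grasp_force: 76.7
```

```bash
python3 -c "
from h import *
go(.461,.262,.0065,.30)"
```

```text
t 45.0 pos [0.4625 0.2623 0.0089] yaw 0.300 F [ 0.22  0.05 -2.03] w 0.650 g 76.7
shift [0.0015 0.0002 0.0024] turn 0.000
```

Emit:
send_rows(
  moves=[110,0,0,0.001,0,110,0,0,0.002,0,110,0,0,0.003,0,110,0,0,0.003,0],
)

```text
time_s: 45.45
tool_pos: [0.4623, 0.2622, 0.0064]
tool_rot: [[-0.955, -0.296, 0.001], [-0.296, 0.955, 0.0], [-0.001, 0.0, -1.0]]
wrist_force: [-1.8, -2.1, 4.8]
gripper_width: 0.659
grasp_force: 77.3
```

Touchdown. I'll release, rise and retreat a little.

Emit:
send_rows(
  moves=[80,0,0,-0.001,0,65,0,0,-0.001,0,55,0,0,-0.001,0,55,0,0,-0.001,0,55,0,0,-0.001,0,55,0,0,-0.02,0,55,0,0,-0.06,0,55,0,0,-0.1,0,55,0.05,0,-0.15,0,55,0.1,0,-0.19,0,55,0.1,0,-0.19,0,55,0.1,0,-0.19,0],
  force=20,
)

```text
time_s: 46.65
tool_pos: [0.3661, 0.2328, 0.2005]
tool_rot: [[-0.955, -0.297, 0.008], [-0.297, 0.955, 0.004], [-0.009, 0.002, -1.0]]
wrist_force: [0.3, 0.6, -0.0]
gripper_width: 0.784
grasp_force: 0.0
```

Run:
```python
from h import *
from rig import *
import cv2
go(.4,.2,.2)
c=camera("side")["pixels"][...,::-1];cv2.imwrite("pics/end_s.png",c)
g=lambda a:cv2.cvtColor(a,cv2.COLOR_BGR2GRAY)
s0=g(cv2.imread("pics/side0.png"));n=g(c)
for nm,(x0,y0,w,h) in {"M":(270,195,24,28),"nut":(308,186,22,22),"wrench":(155,242,75,28),"hammer":(230,285,60,40),"bottle":(408,180,36,60),"cups":(182,128,26,40)}.items():
    m=cv2.matchTemplate(n[y0-8:y0+h+8,x0-8:x0+w+8],s0[y0:y0+h,x0:x0+w],cv2.TM_CCOEFF_NORMED);_,v,_,l=cv2.minMaxLoc(m);print(nm,l[0]-8,l[1]-8,round(v,2))
# latch (bright, on dark) check of the cases in the tray: dark blobs
m=(c.max(2)<55).astype(np.uint8);m=cv2.morphologyEx(m,cv2.MORPH_OPEN,np.ones((3,3),np.uint8))
k,l,st,ce=cv2.connectedComponentsWithStats(m[160:250,30:185])
print([s.tolist() for i,s in enumerate(st) if i and s[4]>80])
```

```text
t 46.6 pos [0.3661 0.2328 0.2005] yaw 0.301 F [ 0.31  0.59 -0.  ] w 0.784 g 0.0
shift [-0.0227 -0.0414  0.0006] turn 0.000
M 1 0 0.91
nut 0 0 0.95
wrench 0 0 0.78
hammer 0 0 1.0
bottle 0 0 1.0
cups 0 0 1.0
[[0, 5, 28, 17, 235], [17, 15, 103, 57, 3404], [108, 40, 22, 41, 211]]
```

Emit:
send_rows(
  moves=[55,0,0,0,0,55,0,0,0,0,55,0,0,0,0],
)

```text
time_s: 47.0
tool_pos: [0.3666, 0.2323, 0.1934]
tool_rot: [[-0.955, -0.295, -0.003], [-0.295, 0.955, -0.002], [0.003, -0.001, -1.0]]
wrist_force: [1.0, 0.2, -0.5]
gripper_width: 0.784
grasp_force: 0.0
```

```bash
python3 -c "
from rig import *
print(sign_off())"
```

```text
the job is handed in; nothing more can be done
None
```

I handed the job in at 47 s with no verdict returned: left and right cases were empty and are now in the tray, and the full middle case is back within a few mm of its start; the right case took several tries to tilt, and its tilt and final pose rest on force and width readings, not a picture.

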